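# Drive the worn bush out of a flanged bearing housing

### The job

Set the flanged bearing housing on the driving-out block, flange down, with its long flange bridging the two rails and the bore centred over the gap. Take the stepped drift that fits the bore (the one with the thicker shank) and press it down through the hub from above until the bronze bush drops out of the underside onto the pad between the rails. Leave the housing on the rails, hang the drift back in its slot of the rack, and leave the thin drift hanging where it is.

Things in the scene. Friction and masses are not known exactly. Their poses are not given: they have to be found in the camera images.
- housing: Grey cast flanged bearing housing, loose, about 0.5 kg, flange down on the bench. Origin: centre of the underside, on the bore axis; z up along the bore, x along the flange. Flange: rounded lozenge 116 (x) x 62 (y) x 12 mm thick. Round hub 56 mm in diameter, top 62 mm above the underside: grip it across from above. A 35 mm bore runs right through, counterbored 48 mm wide, 6 mm deep below.
- bush: Bronze bush held in the housing's bore by spring leaves: roughly 10 to 20 N push it, and after 40 to 45 mm it falls free. Origin: centre of its lower end, at the start the same as the housing's; z up along it. 57 mm long (top 5 mm below the hub top), 32 mm outside, 20 mm bore through; a collar at the lower end, 44 mm wide, 5 mm thick, lies in the counterbore, so it leaves only downward.
- drift: The stepped steel drift that fits, loose, 0.36 kg, 150 mm long, hanging upright in either rack slot. Origin: centre of its lower tip, z up along it. Diameters: pilot 14 mm up to 12 mm from the tip (enters the bush's bore), flat shoulder, shank 27 mm from 12 to 100 mm, collar 48 mm from 100 to 107 mm (underside rests on the rack), grooved head 30 mm from 107 to 150 mm (grip here).
- thin_drift: The other drift: same length and collar, but its shank is only 17 mm in diameter (pilot 10 mm) and its head 20 mm, so it would slip through the bush's bore. It hangs in the other slot. Origin: lower tip, z up.
- block: Steel driving-out block, fixed on the bench. Origin: centre of its underside; x across the gap, y along the rails, z up. Two parallel upright rails, each 18 mm thick and 90 mm long, tops 75 mm above the bench, with a clear gap of 54 mm (x -27 to +27 mm). Between them a rubber pad 10 mm above the bench, with lips 21 mm high at the ends. Base plate 114 x 100 x 8 mm.
- rack: Grey sheet rack, fixed. Origin: centre of its underside; open front to its own -x, 156 mm wide (y), back wall at x = 46 mm. Top plate 6 mm thick, upper face 120 mm above the bench, with two slots 32 mm wide and 77 mm apart, from x = 26 mm out through the front edge at about -45 mm. Drifts hang there by their collars, tips 20 mm above the bench; they lift straight up and go straight down again.
- slot_a (a point): Point in the left slot where a drift's axis hangs, level with the rack's top face (120 mm above the bench); axes as the rack's.
- slot_b (a point): The same point of the right slot.

How it is judged (in metres and radians):
On the way, in this order (a step that is already met when the one before it is completed fails the run):
1. the housing, bush still in it, stands flange down across the two rails with its bore over the gap (z of housing in the frame of block between 0.0725 and 0.0775 m and x of housing in the frame of block between -0.01 and 0.01 m and y of housing in the frame of block between -0.025 and 0.025 m and angle between housing's own z axis and vertical below 0.06 rad and angle between the x axis of housing and the x axis of block, either way round below 0.3 rad and z of bush in the frame of housing above -0.006 m and contact force between the fingers and housing below 0.5 N), for 0.2 s.
2. the drift presses the bush down out of the hub (contact force between drift and bush above 3 N and z of bush in the frame of housing below -0.012 m), for 0.1 s.
3. the bush has dropped out of the underside onto the pad between the rails ((z of bush in the frame of block below 0.016 m or (angle between bush's own z axis and vertical above 0.7 rad and z of bush in the frame of block below 0.045 m)) and x of bush in the frame of block between -0.03 and 0.03 m and y of bush in the frame of block between -0.05 and 0.05 m), for 0.2 s.
At the end, for the whole second after the job is handed in: At rest and released: housing flange down across the rails (height within 2.5 mm, bore within 10 mm of the gap's middle, 25 mm along the rails, 0.3 rad); bush out of it, between the rails; drift hanging upright by its collar in a rack slot (3.5 mm in height, 20 mm of the slot point) (all of step 3 and z of housing in the frame of block between 0.0725 and 0.0775 m and x of housing in the frame of block between -0.01 and 0.01 m and y of housing in the frame of block between -0.025 and 0.025 m and angle between housing's own z axis and vertical below 0.06 rad and angle between the x axis of housing and the x axis of block, either way round below 0.3 rad and z of drift in the frame of rack between 0.0165 and 0.0235 m and angle between drift's own z axis and vertical below 0.08 rad and (horizontal distance between drift and slot_a below 0.02 m or horizontal distance between drift and slot_b below 0.02 m) and linear speed of each of bush, drift, housing below 0.02 m/s); the robot touches nothing.
It fails at once if the thin drift is taken out of its slot or knocked about (distance of thin_drift from where it was at the start of the episode above 0.03 m).
It also fails if it takes over 51 s, if anything falls off the work surface, if the arm or the gripper's body presses on something with over 40 N, if the wrist force passes 120 N, or if a joint passes its speed limit or range.

### The arm

A 6-joint arm with a two-finger parallel gripper is mounted at the origin on a cart in front of the work surface, level with it; the furniture and walls round the work are solid. World frame = base frame: x ahead of the robot, y to its left, z up, the work surface at z = 0. Lengths are in mm, angles in rad, forces in N, time in s.
With the tool pointing down it reaches from about 350 to 975 mm from the base axis. Payload 7.1 kg.
Tool frame: the origin (TCP) lies midway between the tips of the shut fingers; the grasp point (between the pads) lies env.hold_point_z behind it (env.hold_point_z is the distance from the TCP to the grasp point, in mm); z points along the fingers, y is the line along which they close (so a half turn about z gives the same grasp; the last joint's range is limited). The gripper opens to 88 mm and grips with 3 to 60 N. Pads are 20 mm wide; open, the fingers measure 115 mm over their backs; the gripper's body (75 mm by 178 mm) begins 61 mm behind the grasp point.
Start: joints at [1.204, 0.423, 1.63, -0, 1.089, -0.019], TCP at [212.987, 587.572, 222.675] pointing down, gripper open.
Joint ranges: [-3, 3], [-0.9, 2.11], [0.09, 2.58], [-1.31, 4.45], [0.11, 2.69], [-2.54, 2.54]. Speed limits (rad/s): [2.39, 2.39, 3.01, 3.14, 3.14, 3.14].

### API

Orientations are given as a unit quaternion [x, y, z, w].
In Python, from station import env gives the robot as it stands. Calls block until the motion is done:
- env.reach(position, orientation): joint-space move of the TCP to a pose.
- env.move_l(position, rot=None, rate=150, f_stop=None): straight line of the TCP; rot=None keeps the orientation; rate is the mean speed in mm/s. With f_stop (N) it stops when the force on the tool has changed by that much, and returns True; else False.
- env.move_joints(angles): joint-space move.
- env.set_gripper(opening): finger opening in mm; the grip force is fixed at half the most; returns when the fingers have stopped.
- env.hold(seconds).
- env.ik(position, orientation): joint angles nearest the present ones, or None.
- env.read_state(): the state.
- env.camera(name): name is "scene" or "top" or "wrist"; returns the picture (384x512x3 uint8, blue, green, red); there is no depth.
- env.camera_params(name): a dict with "fx", "fy", "cx", "cy" (pixels), "pose" (4x4, takes a point from camera to world coordinates); the wrist camera has in their place "tool_from_camera" (4x4, takes a point from camera to tool coordinates, whose origin is the TCP and whose axes are the flange's). Camera axes: x right, y up, looking along -z (the intrinsics and any distortion apply to the point x, -y, -z); pixel columns grow to the right and rows downward; lengths in mm; the calibration is good to about 2 mm. A picture is of the moment at which its call begins: read the wrist's pose just before it. camera_params takes no time and is no camera call.
A pose or a line that the arm cannot do raises env.IKError and nothing moves.
- env.sign_off(): hands the job in; it is judged then, once.
Trained networks look in the newest picture that a camera, given by its name, has taken for a name from the list of things; names that differ only in an ending like _2 or _b are one class to them, and where a whole thing is asked for, a point or a joint stands for the part that bears it (a point fixed in the world has none). Each returns a list of dicts, best first, with "confidence" (0 to 1); they miss things now and then, are a little off and sometimes report something else, mostly with a low value. They report only what shows in the picture. A call takes as long as a camera call.
- env.boxes_of(camera, thing): "xy" ([column, row] in pixels, amid what is visible of it).
- env.trace(camera, thing): "mask" (384x512 bool, what is visible of it) and "xy" ([column, row] in pixels, amid what is visible of it).
- env.pinpoint(camera, thing): "xy" ([column, row] in pixels: a listed point, or the origin of a listed thing).
The state is a dict: "time_s": time; "qpos": joint angles; "dq": joint speeds; "tau": joint torques, N m; "tool_pos": TCP position; "orientation": TCP orientation; "force": force on the tool from outside, world axes, zero at the start; "wrist_torque": the same for the moment, N m; "width": finger opening in mm; "grip_force": force on a finger pad.
Only numpy, scipy, OpenCV 4.12 (cv2) and the standard library are available. Lean on these libraries where they do the work, as an engineer would, in place of code of your own. Each camera call takes 0.05 s, during which the arm holds its last target. There are 200 camera calls.

## Working session

There is one attempt and no reset: what is moved stays moved. The work goes in short steps, each a Python script; the robot and the scene stay as the last script left them, time stands still between calls to the robot, and variables do not carry over. Pictures are saved under pics/ and viewed, at most 10 in all, crops included, and the job is handed in when it is done.

```bash
ls; mkdir -p pics; python3 - <<'E'
from station import env
import cv2,numpy as np
print(env.hold_point_z, env.read_state())
a=env.camera("scene");b=env.camera("top")
for c in("scene","top"):
    p=env.camera_params(c);print(c,p)
    for n in["housing","bush","drift","thin_drift","block","rack","slot_a","slot_b"]:
        print(n,[(np.round(d["xy"],1).tolist(),round(d["confidence"],2)) for d in env.pinpoint(c,n)[:3]])
print(env.camera_params("wrist"))
cv2.imwrite("pics/s.png",cv2.resize(a,(800,600)));cv2.imwrite("pics/t.png",cv2.resize(b,(800,600)))
E
```

```text
pics
station.py
18.700000000000003 {'time_s': 0.0, 'qpos': array([ 1.20405711e+00,  4.23847849e-01,  1.63067450e+00, -3.45313020e-06,
        1.08857533e+00, -1.90180196e-02]), 'dq': array([ 8.55037585e-04, -6.13830803e-04, -1.18076029e-03, -1.43936712e-03,
        2.89460710e-05,  3.21171792e-04]), 'tau': array([-8.11657610e-04, -5.44624186e+01, -2.73656899e+01,  6.44268561e-02,
        2.28786038e-02, -1.03885163e-04]), 'tool_pos': array([212.76513858, 587.09217184, 221.90340234]), 'orientation': array([ 1.72985189e-01,  9.84924138e-01, -7.38849068e-04, -1.42744125e-04]), 'force': array([ 0.596385  , -0.27687373,  0.84422999]), 'wrist_torque': array([ 0.02149309, -0.04149093, -0.00870922]), 'grip_force': 0.0, 'width': 87.85872926737734}
scene {'fx': 382.4084140490226, 'fy': 382.4084140490226, 'cx': 251.84394328868063, 'cy': 197.5662525333886, 'pose': array([[-8.88931977e-01,  3.32676345e-01, -3.14843436e-01,
         2.46453762e+02],
       [-4.58027107e-01, -6.50620774e-01,  6.05725827e-01,
         6.17526339e+02],
       [-3.33302614e-03,  6.82655885e-01,  7.30732395e-01,
      
[... 958 characters left out ...]
ft [([313.5, 149.0], 0.78)]
thin_drift [([345.1, 152.0], 0.69)]
block [([234.9, 153.7], 0.61)]
rack [([328.8, 154.1], 0.76)]
slot_a [([350.9, 145.4], 0.72), ([317.1, 138.3], 0.7)]
slot_b [([350.9, 145.4], 0.72), ([317.1, 138.3], 0.7)]
{'fx': 309.72829381892814, 'fy': 309.72829381892814, 'cx': 253.47310067883754, 'cy': 190.2452178598787, 'tool_from_camera': array([[-9.36475021e-04,  9.64936654e-01,  2.62481195e-01,
         7.23374673e+01],
       [ 9.99999370e-01,  1.06607973e-03, -3.51358418e-04,
         5.87153881e-01],
       [-6.18864498e-04,  2.62480701e-01, -9.64937044e-01,
        -1.61796767e+02],
       [ 0.00000000e+00,  0.00000000e+00,  0.00000000e+00,
         1.00000000e+00]])}
```

View pics/s.png

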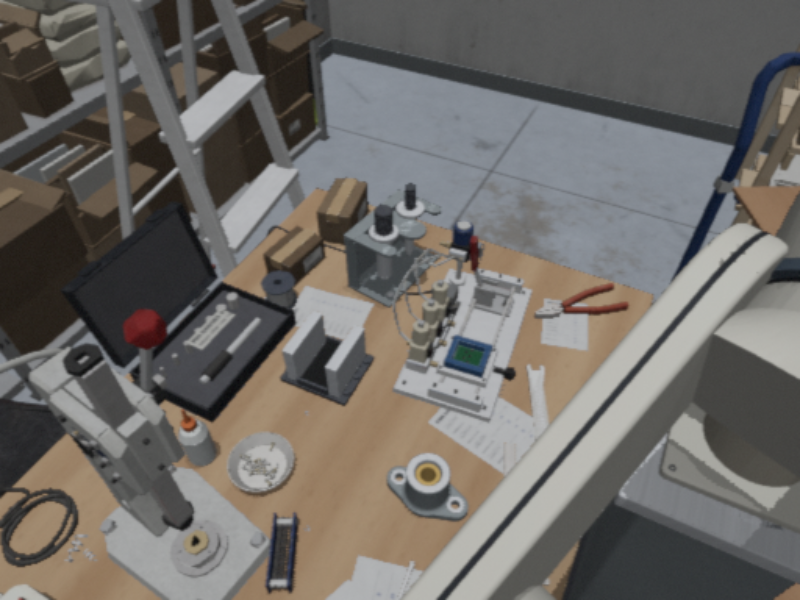

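View pics/t.png

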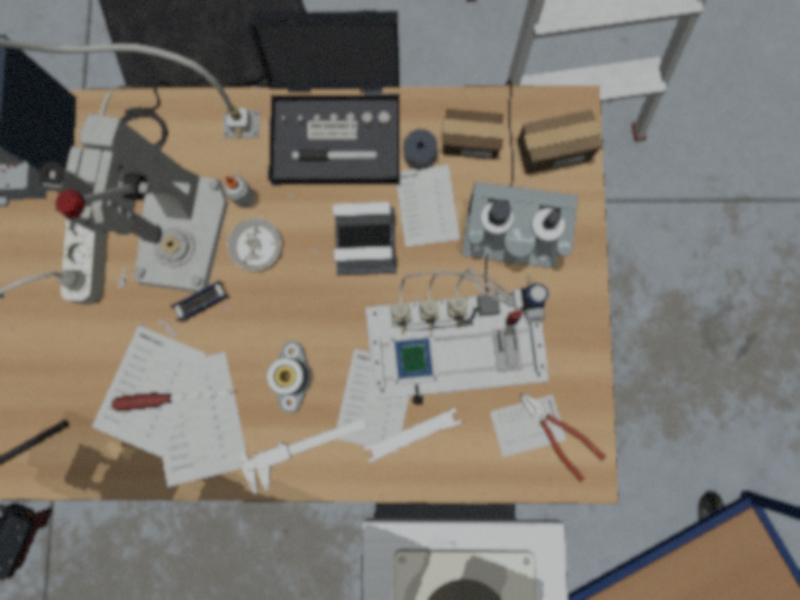

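```bash
cat > h.py <<'E'
from station import env
import cv2,numpy as np
from scipy.spatial.transform import Rotation as R
def cam(c):
    p=env.camera_params(c)
    K=np.array([[p['fx'],0,p['cx']],[0,p['fy'],p['cy']],[0,0,1]])
    if c=='wrist':
        s=env.read_state();T=np.eye(4);T[:3,:3]=R.from_quat(s['orientation']).as_matrix();T[:3,3]=s['tool_pos']
        P=T@p['tool_from_camera']
    else: P=p['pose']
    return K,P@np.diag([1,-1,-1,1.])
def toz(KP,uv,z):
    K,P=KP; d=P[:3,:3]@np.linalg.solve(K,[uv[0],uv[1],1]); o=P[:3,3]
    return o+d*(z-o[2])/d[2]
def proj(KP,X):
    K,P=KP; x=np.linalg.inv(P)@np.append(X,1); u=K@x[:3]; return u[:2]/u[2]
def down(yaw): # tool pointing down, tool y axis at world angle yaw
    y=np.array([np.cos(yaw),np.sin(yaw),0]);z=np.array([0,0,-1.]);x=np.cross(y,z)
    return R.from_matrix(np.c_[x,y,z]).as_quat()
E
python3 - <<'E'
from h import *
S,T=cam("scene"),cam("top")
for n,s,t,z in[("housing",[273.5,316],[186.8,239.4],0),("drift",[247,179.5],[313.5,149],20),("thin",[261.6,163.2],[345.1,152],20),("block",[210.9,237.8],[234.9,153.7],0),("rack",[254.5,174.1],[328.8,154.1],0),("sB",[245.6,148.3],[317.1,138.3],120),("sA",[259.2,133.2],[350.9,145.4],120)]:
    print(n,toz(S,s,z).round(1),toz(T,t,z).round(1))
E
```

```text
housing [374.9 275.4   0. ] [381.1 274.9   0. ]
drift [603.5 -41.2  20. ] [611.4 -49.8  20. ]
thin [ 597.4 -119.    20. ] [ 603.1 -130.4   20. ]
block [596.8 161.4   0. ] [604.5 153.7   0. ]
rack [604.5 -88.4   0. ] [602.4 -91.8   0. ]
sB [611.  -50.5 120. ] [612.6 -46.8 120. ]
sA [ 608.  -122.5  120. ] [ 595.3 -124.7  120. ]
```

The pictures show the housing at (428,487) scene / (290,376) top, with its flange along world x. The block is at (328,355) / (365,238) with its rails along y. The thick drift is in the nearer, left slot at (384,220) / (498,213), and the thin one is at (410,195) / (550,222). The networks agree. Next I'll look with the wrist camera.

```bash
cat >> h.py <<'E'
def look(names,zs):
    KP=cam("wrist"); im=env.camera("wrist"); out={}
    for n,z in zip(names,zs):
        out[n]=[(toz(KP,d["xy"],z)[:2].round(1).tolist(),round(d["confidence"],2),np.round(d["xy"]).tolist()) for d in env.pinpoint("wrist",n)[:3]]
        print(n,out[n])
    return KP,im,out
E
python3 - <<'E'
from h import *
env.reach([378,275,200],down(np.pi/2))
KP,im,o=look(["housing","bush"],[0,0]); ims=[im]
m=env.trace("wrist","housing")[0]["mask"]
c=cv2.findContours(m.astype(np.uint8),0,1)[0];c=max(c,key=cv2.contourArea)[:,0]
P=np.array([toz(KP,p,8)[:2] for p in c],np.float32)
print(cv2.minAreaRect(P))
env.reach([600,157,270],down(np.pi/2))
KP,im,o=look(["block"],[0]);ims.append(im)
m=env.trace("wrist","block")[0]["mask"]
c=cv2.findContours(m.astype(np.uint8),0,1)[0];c=max(c,key=cv2.contourArea)[:,0]
P=np.array([toz(KP,p,75)[:2] for p in c],np.float32)
print(cv2.minAreaRect(P))
cv2.imwrite("pics/w1.png",cv2.resize(np.hstack(ims),(800,300)))
print(env.read_state()['time_s'],env.read_state()['tool_pos'])
E
```

```text
housing [([379.5, 277.4], 0.79, [254.0, 170.0]), ([378.4, 276.2], 0.36, [253.0, 169.0])]
bush [([378.3, 276.1], 0.95, [253.0, 169.0])]
((377.1282653808594, 277.928466796875), (66.57410430908203, 115.77699279785156), 89.922119140625)
block [([600.0, 158.5], 0.62, [253.0, 160.0])]
((594.8511352539062, 159.50384521484375), (105.87946319580078, 90.21963500976562), 1.9054123163223267)
3.6 [598.70129962 158.07446352 269.60797742]
```

View pics/w1.png

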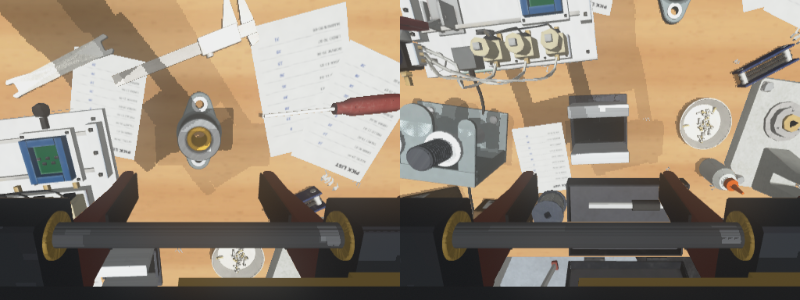

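The wrist views show the housing at about (200,138) with its flange nearly along world x. The block is at (598,128), with light rail tops at its upper and lower edges. I'll measure the rail edges precisely and look at the drift and slots.

```bash
python3 - <<'E'
from h import *
KP=cam("wrist");im=env.camera("wrist")
xs=np.arange(535,665,1.0);ys=np.arange(135,185,2.0)
uv=np.array([[proj(KP,[x,y,75]) for y in ys] for x in xs],np.float32)
g=cv2.remap(cv2.cvtColor(im,6).astype(np.float32),uv[...,0],uv[...,1],1)
pr=np.median(g,1)
print(dict(zip(xs[::2].astype(int).tolist(),pr[::2].astype(int).tolist())))
u0=proj(KP,[600,158,40]).astype(int)
cv2.imwrite("pics/blk.png",cv2.resize(im[u0[1]-60:u0[1]+60,u0[0]-60:u0[0]+60],(480,480)))
env.reach([600,-48,330],down(np.pi/2))
KP,im,o=look(["drift","thin_drift","slot_a","rack"],[20,20,120,0])
cv2.imwrite("pics/rk.png",im)
np.save("rk.npy",KP[1])
E
```

```text
{535: 166, 537: 166, 539: 167, 541: 134, 543: 97, 545: 99, 547: 108, 549: 109, 551: 105, 553: 96, 555: 106, 557: 135, 559: 195, 561: 190, 563: 186, 565: 186, 567: 184, 569: 185, 571: 183, 573: 181, 575: 113, 577: 59, 579: 58, 581: 58, 583: 58, 585: 57, 587: 57, 589: 57, 591: 57, 593: 57, 595: 58, 597: 57, 599: 58, 601: 58, 603: 58, 605: 58, 607: 58, 609: 59, 611: 64, 613: 77, 615: 104, 617: 105, 619: 105, 621: 106, 623: 106, 625: 106, 627: 108, 629: 139, 631: 228, 633: 234, 635: 232, 637: 231, 639: 230, 641: 231, 643: 229, 645: 226, 647: 184, 649: 164, 651: 163, 653: 163, 655: 162, 657: 162, 659: 165, 661: 181, 663: 183}
drift [([609.7, -45.4], 0.82, [254.0, 161.0])]
thin_drift [([597.8, -116.0], 0.75, [208.0, 154.0])]
slot_a []
rack [([604.1, -85.6], 0.95, [229.0, 156.0])]
```

```bash
python3 -c "
import cv2,numpy as np
a=cv2.imread('pics/blk.png');b=cv2.imread('pics/rk.png')
c=np.zeros((480,800,3),np.uint8);c[:,:320]=cv2.resize(a,(320,320))[0:0] if 0 else np.vstack([cv2.resize(a,(320,320)),np.zeros((160,320,3),np.uint8)])
c[:360,320:]=cv2.resize(b,(480,360));cv2.imwrite('pics/c.png',c)"
```

```text
(no output)
```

View pics/c.png

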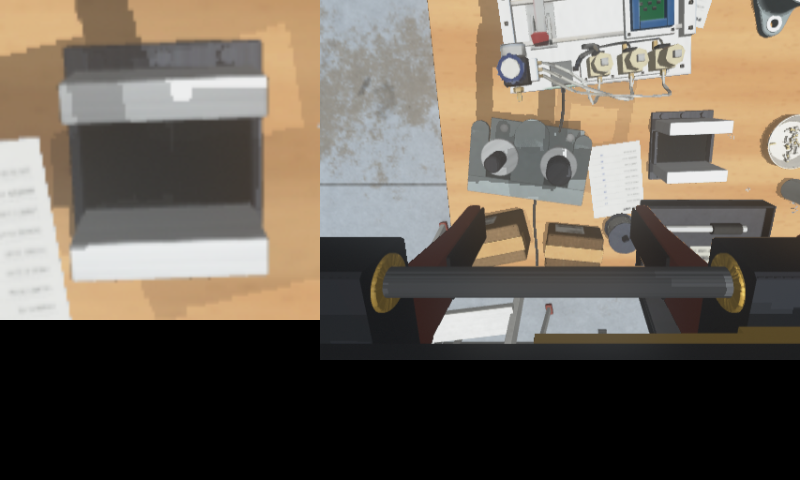

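Rail edges put the gap centre at x≈602, y≈159, with block yaw about +2°. The rack is yawed about −0.165 rad, and the drift stands near (610,−46). Next: centre the housing with two perpendicular squeezes, then lift it and look.

```bash
cat >> h.py <<'E'
def st(msg=""):
    s=env.read_state();print(msg,round(s['time_s'],2),s['tool_pos'].round(1),'w',round(s['width'],1),'gf',round(s['grip_force'],1),'F',s['force'].round(1))
    return s
E
python3 - <<'E'
from h import *
x,y=378.3,277
env.reach([x,y,120],down(0))
env.move_l([x,y,23],rate=120)
env.set_gripper(0);st("sq x")
env.set_gripper(75)
env.reach([x,y,23],down(np.pi/2));st("rot")
env.set_gripper(0);st("sq y")
env.move_l([x,y,170],rate=150);st("lift")
E
```

```text
sq x 8.28 [377.7 276.8  23.2] w 56.0 gf 30.0 F [-3.5 -0.3  5.6]
rot 10.19 [378.3 277.   23. ] w 74.9 gf 0.0 F [ 0.1 -0.7 -0.4]
sq y 10.62 [378.3 276.9  23. ] w 55.3 gf 30.0 F [-0.3 -0.9 -0.3]
lift 11.76 [377.6 276.5 169.1] w 55.9 gf 30.0 F [-0.4  0.8 -7.6]
```

```bash
python3 - <<'E'
from h import *
q=down(np.pi/2+0.035);x,y=602.2,159
env.reach([x,y,170],q)
env.move_l([x,y,108],rate=120);
h=env.move_l([x,y,94],rate=25,f_stop=4);st("down %s"%h)
s=env.read_state()
env.set_gripper(80);st("open")
np.save("hs.npy",s['tool_pos'])
env.move_l([x,y,240],rate=200)
KP,im,o=look(["housing","bush","block"],[75,75,0])
cv2.imwrite("pics/w2.png",im);st()
E
```

```text
down True 13.88 [602.6 159.   97.9] w 56.0 gf 30.0 F [ 0.2 -0.1  5. ]
open 14.46 [600.8 158.7  96. ] w 80.4 gf 0.0 F [ 0.6 -0.2 -0.5]
housing [([600.9, 161.7], 0.68, [255.0, 176.0])]
bush [([602.2, 158.7], 0.66, [253.0, 177.0]), ([589.4, -39.6], 0.34, [66.0, 159.0])]
block []
 15.53 [601.5 158.8 238.5] w 79.9 gf 0.0 F [-0.3 -0.  -0.1]
```

View pics/w2.png

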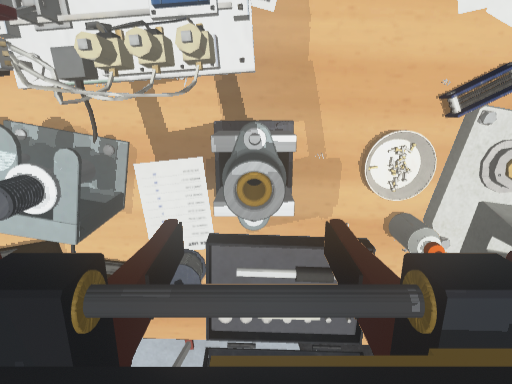

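The housing stands across the rails, hub at about (254,190), flange along x. Now I'll measure the bush's bronze ring, then pick up the drift with two perpendicular squeezes.

```bash
python3 - <<'E'
from h import *
KP=cam("wrist");im=env.camera("wrist")
u=proj(KP,[602,159,132]).round().astype(int)
c=im[u[1]-30:u[1]+30,u[0]-30:u[0]+30]
hsv=cv2.cvtColor(c,40);m=((hsv[...,1]>90)).astype(np.uint8)
n,l,s,_=cv2.connectedComponentsWithStats(m);k=l[30-2:33,30-22:30+22]
cs=cv2.findContours(m,0,1)[0]
for q in cs:
    if len(q)>15:
        e=cv2.fitEllipse(cv2.convexHull(q));p=np.array(e[0])+u-30;print("bronze",p.round(1),np.round(e[1],1),toz(KP,p,132).round(1), "32mm px=",round(32*309.7/abs(KP[1][2,3]-132)*.97,1))
st()
env.reach([610,-46,250],down(np.pi/2-.165))
KP,im,o=look(["drift","thin_drift","slot_a","slot_b"],[20,20,120,120])
cv2.imwrite("pics/w3.png",im);np.save("w3.npy",KP[1])
st()
E
```

```text
Traceback (most recent call last):
cv2.error: OpenCV(4.12.0) /io/opencv/modules/imgproc/src/shapedescr.cpp:361: error: (-201:Incorrect size of input array) There should be at least 5 points to fit the ellipse in function 'fitEllipseNoDirect'
```

```bash
python3 - <<'E'
from h import *
KP=cam("wrist");im=env.camera("wrist")
u=proj(KP,[602,159,132]).round().astype(int)
c=im[u[1]-30:u[1]+30,u[0]-30:u[0]+30]
m=(cv2.cvtColor(c,40)[...,1]>90).astype(np.uint8)
for q in cv2.findContours(m,0,1)[0]:
    q=cv2.convexHull(q)
    if 200<cv2.contourArea(q)<1500 and len(q)>5:
        e=cv2.fitEllipse(q);p=np.array(e[0])+u-30;print("bronze",p.round(1),np.round(e[1],1),toz(KP,p,132).round(1), "32mm px=",round(32*309.7/abs(KP[1][2,3]-132)*.97,1))
st()
env.reach([610,-46,250],down(np.pi/2-.165))
KP,im,o=look(["drift","thin_drift","slot_a","slot_b"],[20,20,120,120])
cv2.imwrite("pics/w3.png",im);np.save("w3.npy",KP[1])
st()
E
```

```text
bronze [253.8 188.5] [34.2 35.3] [600.5 159.9 132. ] 32mm px= 35.8
 15.62 [601.8 158.9 238.9] w 80.0 gf 0.0 F [ 0.5  0.4 -0.7]
drift [([607.7, -42.3], 0.62, [255.0, 162.0])]
thin_drift [([602.2, -119.9], 0.62, [194.0, 168.0])]
slot_a [([585.5, 102.4], 0.74, [405.0, 132.0])]
slot_b [([585.5, 102.4], 0.74, [405.0, 132.0])]
 16.71 [610.1 -44.6 249.9] w 79.9 gf 0.0 F [ 0.7 -0.1 -0.1]
```

View pics/w3.png

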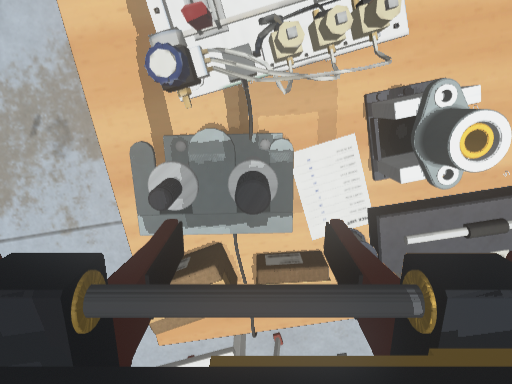

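The thick drift's collar shows at about (252,183) and its head at (253,192). The rack is square to the tool, and the thin drift at (172,188) is clear. Now I'll grip it.

```bash
python3 - <<'E'
from h import *
K,_=cam("wrist");KP=(K,np.load("w3.npy"))
a=toz(KP,[252,183],127);b=toz(KP,[253,195],170);print(a,b)
x,y=((a+b)/2)[:2] if np.hypot(*(a-b)[:2])<12 else (609,-45)
print(x,y);a=-.165
env.set_gripper(62)
env.reach([x,y,215],down(np.pi/2+a))
env.move_l([x,y,134],rate=130,f_stop=8);st("at")
env.set_gripper(0);st("sq y")
env.set_gripper(62)
env.reach([x,y,134],down(a));env.set_gripper(0);s=st("sq x")
np.save("ds.npy",s['tool_pos'])
env.hold(.2);s=st("settled")
E
```

```text
[608.04995718 -45.46390136 127.        ] [607.63405454 -44.4223275  170.        ]
607.8420058590559 -44.94311443350301
at 18.25 [608.6 -45.  134.9] w 61.7 gf 0.0 F [-0.3 -0.9  1.1]
sq y 18.86 [608.  -45.1 134.3] w 29.9 gf 30.0 F [-1.1 -1.2  3.1]
sq x 21.55 [608.4 -45.  134.2] w 29.4 gf 30.0 F [ 2.2 -1.2 -0.1]
settled 21.75 [608.3 -45.  134.2] w 29.5 gf 30.0 F [ 2.2 -0.8  0.7]
```

```bash
python3 - <<'E'
from h import *
x,y=607.8,-44.9;q=down(-.165)
env.move_l([x,y,275],rate=150);st("lift")
X,Y=601.4,159.3
env.reach([X,Y,275],q);env.hold(.15);st("over")
KP=cam("wrist");im=env.camera("wrist");cv2.imwrite("pics/w4.png",im)
env.move_l([X,Y,248],rate=60,f_stop=5);
h=env.move_l([X,Y,225],rate=25,f_stop=6);st("contact %s"%h)
E
```

```text
lift 22.84 [606.9 -44.8 273.7] w 29.7 gf 30.0 F [ 0.1 -0.3 -3.3]
over 23.82 [601.7 157.5 274.9] w 29.3 gf 30.0 F [ 0.3 -0.6 -3.5]
contact True 25.09 [601.3 159.3 233.3] w 29.4 gf 30.0 F [-0.5  0.2  2.8]
```

View pics/w4.png

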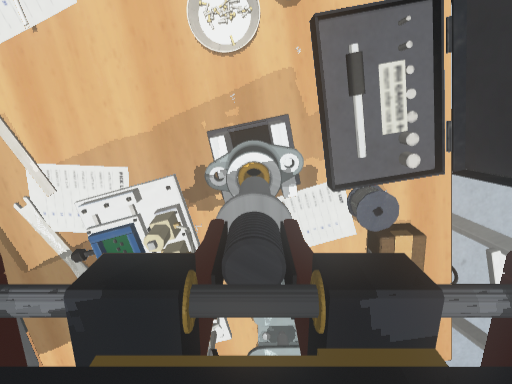

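The drift is held upright over the bush, and contact at TCP z 233 matches the shoulder seating on the bush (234 expected). Pressing now.

```bash
python3 - <<'E'
from h import *
X,Y=601.4,159.3
for z in(215,195,177):
    h=env.move_l([X,Y,z],rate=30,f_stop=50);st("press %s"%h)
env.hold(.2);st()
E
```

```text
press False 25.82 [602.2 159.6 216.9] w 29.5 gf 30.0 F [-2.1 -0.4 10.9]
press False 26.64 [602.2 159.6 196.9] w 29.3 gf 30.0 F [-2.2 -0.2 10.9]
press False 27.39 [601.3 159.2 176.6] w 29.5 gf 30.0 F [-0.4  0.5 -3.7]
 27.59 [601.5 159.3 177.1] w 29.8 gf 30.0 F [ 0.9  0.5 -4.4]
```

The push took about 14 N, then the force dropped to the drift's own weight, so the bush is free. Now I'll withdraw and hang the drift back.

```bash
python3 - <<'E'
from h import *
X,Y=601.4,159.3;x,y=608.0,-44.9;q=down(-.165)
env.move_l([X,Y,275],rate=120);st("up")
env.reach([x,y,275],q);env.hold(.15);st("over")
env.move_l([x,y,150],rate=110,f_stop=8);st()
h=env.move_l([x,y,129],rate=25,f_stop=4);st("seat %s"%h)
E
```

```text
up 28.56 [600.8 159.2 274.1] w 29.5 gf 30.0 F [ 0.3 -0.2 -4.1]
over 29.54 [608.1 -43.2 274.9] w 29.5 gf 30.0 F [-0.  -0.1 -3.6]
 30.82 [608.6 -45.  150.8] w 29.5 gf 30.0 F [-0.3 -0.4 -3.2]
seat True 31.46 [608.  -44.9 134. ] w 30.2 gf 30.0 F [-0.7  0.3  4.2]
```

Seated at the original height. Release, retreat and check.

```bash
python3 - <<'E'
from h import *
x,y=608.0,-44.9
env.set_gripper(60);env.move_l([x,y,240],rate=130);st()
env.reach([600,60,330],down(np.pi/2));env.hold(.2)
KP,im,o=look(["housing","bush","drift","thin_drift"],[75,10,20,20]);a=im
env.camera("scene");s=env.camera("scene");S=cam("scene")
for n,z in(("bush",10),("housing",75),("drift",20),("thin_drift",20)):
    print(n,[(toz(S,d["xy"],z).round(),round(d["confidence"],2)) for d in env.pinpoint("scene",n)[:2]])
c=s[80:290,150:360]
cv2.imwrite("pics/f.png",np.hstack([cv2.resize(a[60:260,60:360],(420,380)),cv2.resize(c,(380,380))]));st()
E
```

```text
33.09 [607.4 -44.8 239.2] w 59.7 gf 0.0 F [-0.4  0.3  0.6]
housing [([599.0, 157.5], 0.6, [325.0, 160.0])]
bush [([602.0, 155.8], 0.7, [314.0, 155.0])]
drift [([609.7, -42.6], 0.67, [186.0, 161.0])]
thin_drift [([598.7, -118.4], 0.89, [136.0, 154.0])]
bush [(array([602., 163.,  10.]), 0.66)]
housing [(array([570., -67.,  75.]), 0.32)]
drift [(array([602., -37.,  20.]), 0.72)]
thin_drift [(array([ 598., -123.,   20.]), 0.79)]
 35.23 [600.  60. 330.] w 59.9 gf 0.0 F [-0.   0.6 -0.2]
```

View pics/f.png

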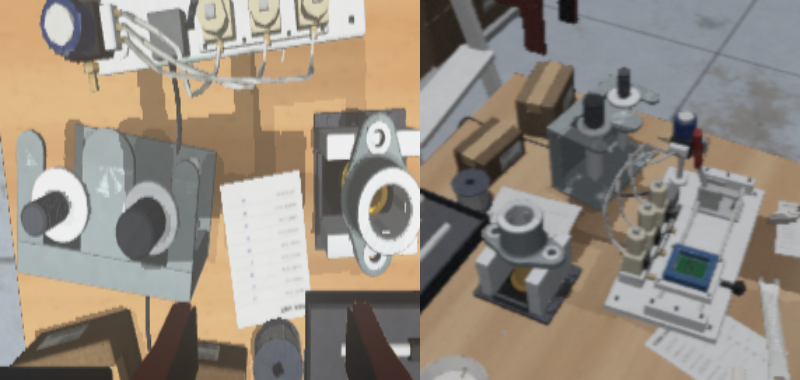

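The final picture shows the housing across the rails with an empty bore (400,205), the bush on the pad below (520,275), and both drifts hanging upright.

```bash
python3 -c "
from station import env
print(env.sign_off())"
```

```text
the job is handed in; nothing more can be done
None
```

I handed the job in at about 35 s of the 51 s allowed. In the last pictures the bush is on the pad, the housing is on the rails, and both drifts are hanging in the rack; the judge's result was not shown.

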